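# Clear down the sample mill

## Robot

A 7-joint arm with a two-finger parallel gripper is mounted at the origin on the work surface. World frame = base frame: x ahead of the robot, y to its left, z up, the work surface at z = 0. Lengths are in mm, angles in rad, forces in N, time in s.
With the tool pointing down it reaches from about 400 to 875 mm from the base axis. Payload 4.4 kg.
Tool frame: the origin (TCP) lies midway between the tips of the shut fingers; the grasp point (between the pads) lies 19 mm behind it (ctrl.grip_point_offset is the distance from the TCP to the grasp point, in mm); z points along the fingers, y is the line along which they close (so a half turn about z gives the same grasp; the last joint's range is limited). The gripper opens to 85 mm and grips with 20 to 120 N. Pads are 22 mm wide; open, the fingers measure 114 mm over their backs; the gripper's body (76 mm by 85 mm) begins 54 mm behind the grasp point. The pads swing forward as they close: fully open they stand 13 mm farther back than shut.
Start: joints at [-1.219, 0.628, 0.038, 1.517, -0.027, 0.996, -0.02], TCP at [263.717, 594.114, 231.313] pointing down, gripper open.
Joint ranges: [-3.06, 3.06], [-0.37, 2.12], [-1.25, 1.32], [0.18, 2.47], [-1.1, 4.24], [0.23, 1.98], [-2.94, 2.94]. Speed limits (rad/s): [2.57, 2.57, 3.14, 3.14, 3.14, 3.14, 3.14].

## Interface

Orientations are given as [roll, pitch, yaw] about the fixed x, y, z axes, in that order (R = Rz(yaw) Ry(pitch) Rx(roll)).
In Python, from cell import ctrl, imaging, status, finish_job gives the robot as it stands (ctrl), with the cameras (imaging), the job as plain functions and the readings (status).
- The arm moves only by the shell command python3 nudge.py 'ROWS'. ROWS is a JSON list of rows, 1 to 12 of them, each written [[dx, dy, dz], [rx, ry, rz], opening]: dx, dy, dz in mm, then a rotation vector rx, ry, rz in rad, then the finger opening in mm; each row shifts and turns the commanded pose from where the row before left it, along the tool's axes as they then stand; what a row does not reach is not made up. A row lasts 1/10 s, in which the tool goes at most 50 mm and 0.15 rad, less where a joint would pass 70% of its speed; a pose out of reach is approached as far as the arm can. The fingers move at their own pace and stop on an object; the grip force is fixed at half the most. Time passes only in rows, so rows that do not move let the fingers close. It prints the time, the measured TCP pose, the force, the opening and the grip force at its end. Input that does not fit is refused with a message, and nothing moves.
- status.read_state(): the state, without advancing time (a new reading comes with each control period).
- imaging.get_image(name): name is "scene" or "top"; returns the picture (400x640x3 uint8, blue, green, red); there is no depth.
- imaging.calibration(name): a dict with "fx", "fy", "cx", "cy" (pixels), "rvec" (rotation vector, rad) and "tvec" (3), from world to camera coordinates, as OpenCV has them. Camera axes: x right, y down, z forward; pixel columns grow to the right and rows downward; lengths in mm; the calibration is good to about 2 mm. A picture is of the moment at which its call begins. calibration takes no time and is no camera call.
- finish_job(): hands the job in; it is judged then, once.
The state is a dict: "clock": time; "qpos": joint angles; "qd": joint speeds; "tau": joint torques, N m; "eef_pos": TCP position; "tool_rot": TCP orientation; "force": force on the tool from outside, world axes, zero at the start; "torque": the same for the moment, N m; "width": finger opening in mm; "gripper_force": force on a finger pad.
Only numpy, scipy, OpenCV 4.12 (cv2) and the standard library are available. Lean on these libraries where they do the work, as an engineer would, in place of code of your own. Each camera call takes 0.05 s, during which the arm holds its last target. There are 200 camera calls.

## Task

The sample mill is to be cleared down for cleaning. Tip all four crushed pieces out of the steel catch pot into the white card tray, and set the empty pot down upright on the table again, clear of the tray and the mill, and let go of it. Then unscrew the round clamping cap from the mill's upright spindle (nobody noted whether its thread is left- or right-handed, so try it both ways), lift it straight off and finish while still holding it: level, still and well clear of the spindle, above the mill. Drop neither the pot nor the cap, and leave the other things on the table where they are.

Things in the scene. Friction and masses are not known exactly. Their poses are not given: they have to be found in the camera images.
- mill: bench disc mill for crushing pottery samples, fixed, on the left or right of the work area. Origin at table height on its upright spindle axis, z up. Round drum 164 mm across, 115 mm high; on it a steel disc 120 mm across, top at 130 mm. A chute sticks out to 126 mm along its -x at 60 to 100 mm height; the motor housing (165 mm wide) spans x = +115 to +265 mm, 170 mm high.
- spindle_tip (a point): the top end of the mill's spindle, 154 mm above the table on its axis, hidden inside the cap at the start. It carries a coarse two-start quick thread that is right-handed or left-handed, differing from run to run and invisible from outside.
- cap: round clamping cap (fluted aluminium hand nut), 54 mm diameter, 34 mm high, 0.1 to 0.17 kg, with a small dark hole in its flat top, 17 mm off centre on its +x side. Origin at the centre of its underside, z up along its axis. At the start done up, seated on the disc 130 mm above the table on the mill's axis.
- cap_top (a point): centre of the cap's top, 34 mm above its origin. Turned the loosening way (anticlockwise from above if right-handed, else clockwise) the cap turns easily and climbs 2.3 mm per rad; turned 1.6 to 2.4 rad in all (over a quarter turn) it lifts straight off. The other way it stops within 0.1 rad and the fingers slip round it. Still engaged, it pulls up by 3 mm at most.
- pot: polished steel catch pot, open-topped, round, flared: 55 mm outside diameter at the foot, 62 mm at half height, 70 mm at the rim (73 over the rolled lip), 68 mm tall, wall 3.5, floor 4 mm, 0.13 to 0.21 kg. Stands between mill and tray, nearer the robot, with four pieces in it; they slide on its wall at 15 to 20 degrees of slope. Origin at the centre of its underside, z to the mouth.
- tray: open white card finds tray, fixed to the table, 170 mm (its x) by 220 mm (its y), 40 mm high, wall and floor 4 mm; stands on the other side of the work area from the mill. Origin at the centre of its underside.
- piece0: brown crushed pottery piece no. 1, about 14 x 19 x 14 mm, 11 to 14 g; starts in the pot. Origin near its underside.
- piece1: brown crushed pottery piece no. 2, about 14 x 18 x 15 mm, 11 to 14 g; starts in the pot. Origin near its underside.
- piece2: brown crushed pottery piece no. 3, about 14 x 17 x 16 mm, 11 to 14 g; starts in the pot. Origin near its underside.
- piece3: brown crushed pottery piece no. 4, about 24 x 18 x 13 mm, 11 to 14 g; starts in the pot. Origin near its underside.
- rim_sherd: curved brown pottery sherd, 75 x 65 mm, 17 mm high, lying hollow side down; a bystander, to be left where it is. Origin at the centre of its underside.
- flint: dark brown flint nodule, 75 x 50 x 32 mm; a bystander, to be left where it is. Origin at the centre of its underside.
- brush: hand brush lying down; a bystander, to be left where it is. Origin at the centre of its underside.
- find_box: small open white card box, 75 x 55 x 30 mm; a bystander, to be left where it is. Origin at the centre of its underside.
- caliper: steel calliper with black slide, lying flat, 150 mm long; a bystander, to be left where it is. Origin at the centre of its underside.
- jar: small clear screw-top sample jar, 52 mm diameter, 75 mm tall; a bystander, to be left where it is. Origin at the centre of its underside.
- base_sherd: curved dark red pottery sherd, 50 x 55 mm, 17 mm high; a bystander, to be left where it is. Origin at the centre of its underside.

How it is judged (in metres and radians):
On the way, in this order (a step that is already met when the one before it is completed fails the run):
1. the pot, tipped over, has let all four pieces into the tray (x of piece0 in the frame of tray between -0.083 and 0.083 m and y of piece0 in the frame of tray between -0.108 and 0.108 m and z of each of piece0, piece1, piece2, piece3 in the frame of tray below 0.04 m and x of piece1 in the frame of tray between -0.083 and 0.083 m and y of piece1 in the frame of tray between -0.108 and 0.108 m and x of piece2 in the frame of tray between -0.083 and 0.083 m and y of piece2 in the frame of tray between -0.108 and 0.108 m and x of piece3 in the frame of tray between -0.083 and 0.083 m and y of piece3 in the frame of tray between -0.108 and 0.108 m and angle between pot's own z axis and vertical above 1.2 rad and contact force between pot and the fingers above 0.5 N), for 0.1 s.
2. the empty pot stands upright on the table, let go (x of piece0 in the frame of tray between -0.083 and 0.083 m and y of piece0 in the frame of tray between -0.108 and 0.108 m and z of each of piece0, piece1, piece2, piece3 in the frame of tray below 0.04 m and x of piece1 in the frame of tray between -0.083 and 0.083 m and y of piece1 in the frame of tray between -0.108 and 0.108 m and x of piece2 in the frame of tray between -0.083 and 0.083 m and y of piece2 in the frame of tray between -0.108 and 0.108 m and x of piece3 in the frame of tray between -0.083 and 0.083 m and y of piece3 in the frame of tray between -0.108 and 0.108 m and angle between pot's own z axis and vertical below 0.1 rad and height (world z) of pot between -0.003 and 0.003 m and linear speed of pot below 0.03 m/s and contact force between pot and the fingers below 0.1 N and contact force between pot and the arm below 0.1 N and contact force between pot and tray below 0.1 N and contact force between pot and mill below 0.1 N), for 0.2 s.
3. the cap is unscrewed and lifted off the spindle, in the fingers (z of cap in the frame of mill above 0.165 m and horizontal distance between cap and mill below 0.08 m and contact force between cap and the fingers above 1 N and angle between cap's own z axis and vertical below 0.3 rad and contact force between cap and mill below 0.1 N), for 0.2 s.
At the end, for the whole second after the job is handed in: Pieces all in the tray; pot upright (0.1 rad) on the table, let go, touching neither tray nor mill; cap in the fingers, still, level within 0.3 rad, its underside 165 mm or more above the table (35 mm above its seat), within 80 mm of the spindle axis, not touching the mill (all of step 2 and all of step 3 and linear speed of cap below 0.02 m/s); the arm keeps its last pose, push and grip.
It fails at once if the pot is dropped or thrown (contact force between pot and the fingers below 0.05 N and linear speed of pot above 0.5 m/s).
It fails at once if the cap is dropped or thrown (contact force between cap and the fingers below 0.05 N and linear speed of cap above 0.5 m/s).
It fails at once if a bystander is moved by more than 30 mm (distance of any of rim_sherd, flint, brush, find_box, caliper, jar, base_sherd from where it was at the start of the episode above 0.03 m).
It also fails if it takes over 72 s, if anything falls off the work surface, if the arm or the gripper's body presses on something with over 40 N, if the wrist force passes 120 N, or if a joint passes its speed limit or range.

## Working session

There is one attempt and no reset: what is moved stays moved. The work goes in short steps, Python scripts to look and compute and a shell command to move; the robot and the scene stay as the last step left them, time stands still between calls to the robot, and variables do not carry over. Pictures are saved under pics/ and viewed, at most 10 in all, crops included, and the job is handed in when it is done.

```bash
ls; mkdir -p pics
python3 - <<'E'
from cell import ctrl, imaging, status, finish_job
import cv2,numpy as np
s=status.read_state(); print({k:np.round(v,3).tolist() if not isinstance(v,dict) else v for k,v in s.items()}, ctrl.grip_point_offset)
for n in("scene","top"):
    cv2.imwrite(f"pics/{n}0.png",imaging.get_image(n)); print(n,imaging.calibration(n))
E
```

```text
cell.py
nudge.py
pics
{'clock': 0.0, 'qpos': [-1.219, 0.629, 0.038, 1.518, -0.027, 0.996, -0.02], 'qd': [0.001, 0.001, 0.0, -0.002, 0.001, -0.003, -0.002], 'tau': [0.001, -56.339, 1.227, -19.345, 0.011, 0.011, -0.0], 'eef_pos': [263.443, 593.519, 230.392], 'tool_rot': [-3.14, 0.0, 2.724], 'force': [-1.078, -0.183, -0.431], 'torque': [0.005, 0.024, -0.002], 'gripper_force': 0.0, 'width': 85.42} 18.700000000000003
scene {'fx': 502.77434308915065, 'fy': 502.77434308915065, 'cx': 312.81604258631813, 'cy': 200.60987872005083, 'rvec': array([ 2.27348391,  0.66263231, -0.28361458]), 'tvec': array([-452.77599383, -101.58970888, 1696.79990758])}
top {'fx': 367.65164438793414, 'fy': 367.65164438793414, 'cx': 316.70492420092745, 'cy': 192.3116506307374, 'rvec': array([ 2.21779871, -2.16658389,  0.08907865]), 'tvec': array([-38.72562478, 552.09931234, 958.36660304])}
```

View pics/scene0.png

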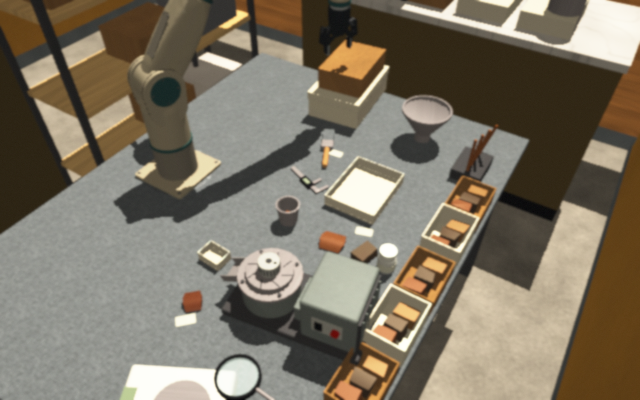

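View pics/top0.png

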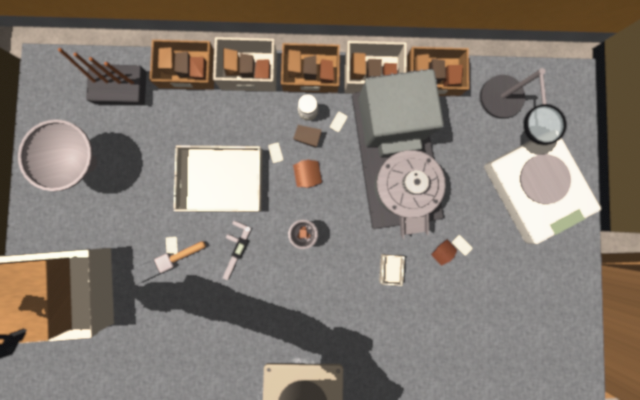

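The scene view shows the pot at about (288,212), cap (268,262), tray (366,190). The top view shows the pot at (303,234), cap (417,181), tray (218,179), with the mill on the right (−y). I'll enlarge the key parts.

```bash
cat > h.py <<'E'
from cell import ctrl, imaging, status, finish_job
import cv2,numpy as np
from scipy.spatial.transform import Rotation as R
def cam(n):
    c=imaging.calibration(n); K=np.array([[c['fx'],0,c['cx']],[0,c['fy'],c['cy']],[0,0,1]])
    return K,cv2.Rodrigues(c['rvec'])[0],np.array(c['tvec'],float)
def ray(n,p):
    K,Q,t=cam(n); d=Q.T@np.linalg.inv(K)@np.array([p[0],p[1],1.]); return -Q.T@t,d/np.linalg.norm(d)
def plane(n,p,z):
    o,d=ray(n,p); return o+d*(z-o[2])/d[2]
def tri(ps,pt):
    a,d=ray('scene',ps); b,e=ray('top',pt)
    s=np.linalg.lstsq(np.c_[d,-e],b-a,rcond=None)[0]
    p,q=a+d*s[0],b+e*s[1]; return (p+q)/2,np.linalg.norm(p-q)
def proj(n,X):
    K,Q,t=cam(n); return cv2.projectPoints(np.array(X,float).reshape(-1,1,3),cv2.Rodrigues(Q)[0],t,K,None)[0].reshape(-1,2)
E
python3 - <<'E'
import cv2,numpy as np
s=cv2.imread('pics/scene0.png');t=cv2.imread('pics/top0.png')
def c(im,x,y,w=50,h=37):
    return cv2.resize(im[y:y+h,x:x+w],(400,296),interpolation=cv2.INTER_CUBIC)
m=np.vstack([np.hstack([c(s,263,190),c(t,278,216)]),np.hstack([c(s,243,245),c(t,392,163)])])
cv2.imwrite('pics/m.png',m)
E
```

```text
(no output)
```

View pics/m.png

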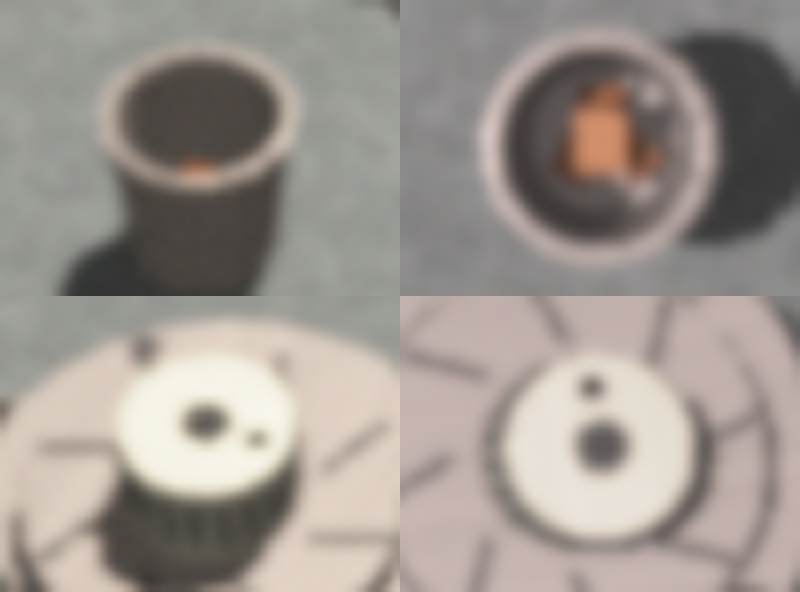

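The crop montage: pot rim ellipse centre is at scene (287.6,203.8) and top (302.6,233.8). Cap top centre is at scene (268.3,260.7) and top (416.6,181.5); the cap hole points to +x.

Run:
```python
from h import *
s=cv2.imread('pics/scene0.png');t=cv2.imread('pics/top0.png')
# check by contours: bright cap disc
for n,im,c in(('s',s,(268,261)),('t',t,(417,181))):
    g=im.min(2); m=(g>205).astype(np.uint8); k,l,st,ce=cv2.connectedComponentsWithStats(m)
    i=min(range(1,k),key=lambda i:np.hypot(*(ce[i]-c))+ (1e3 if st[i,4]<40 else 0)); 
    cn=max(cv2.findContours((l==i).astype(np.uint8),0,1)[0],key=len); print(n,cv2.fitEllipse(cn))
print('pot',tri((287.6,203.8),(302.6,233.8)))
print('cap',tri((268.3,260.7),(416.6,181.5)))
for n,im,c in(('scene',s,(366,190)),('top',t,(218,179))):
    m=(im.min(2)>175).astype(np.uint8); m=cv2.morphologyEx(m,cv2.MORPH_CLOSE,np.ones((7,7)));k,l,st,ce=cv2.connectedComponentsWithStats(m); i=l[c[1],c[0]]
    cn=cv2.findContours((l==i).astype(np.uint8),0,2)[0][0]; q=cv2.approxPolyDP(cv2.convexHull(cn),6,True).reshape(-1,2)
    print(n,st[i],[(p.tolist(),np.round(plane(n,p,40)[:2]).tolist()) for p in q])
for nm,p in dict(sherd=(307,174),flint=(307,135),jar=(307,107),box=(392,270),brush1=(205,243),brush2=(145,278),cal=(240,225),cal2=(227,275),cal3=(250,230),chute=(414,232),base=(444,252),motL=(360,90),orangebox=(110,270)).items(): print(nm,np.round(plane('top',p,20)[:2]))
```

```text
s ((268.4189147949219, 260.1070251464844), (16.03529167175293, 20.846961975097656), 83.49956512451172)
t ((416.295654296875, 181.6695098876953), (18.284791946411133, 18.716705322265625), 111.20352935791016)
pot (array([444.83599836,   7.68975606,  72.57070119]), np.float64(0.3668326355305783))
cap (array([ 572.42470374, -250.74744108,  165.72429011]), np.float64(0.831960996530152))
scene [ 313  156   85   59 2085] [([313, 187], [450.0, 138.0]), ([357, 156], [493.0, 345.0]), ([397, 182], [663.0, 299.0]), ([374, 214], [666.0, 136.0])]
top [ 174  145   86   66 4680] [([177, 146], [664.0, 342.0]), ([258, 146], [669.0, 131.0]), ([258, 209], [505.0, 125.0]), ([174, 210], [497.0, 342.0])]
sherd [601.   1.]
flint [706.   4.]
jar [783.   6.]
box [ 353. -228.]
brush1 [413. 264.]
brush2 [319. 415.]
cal [462. 174.]
cal2 [331. 203.]
cal3 [449. 147.]
chute [ 454. -286.]
base [ 403. -365.]
motL [ 834. -137.]
orangebox [338. 507.]
```

```bash
python3 nudge.py '[[[0, 0, -20], [0, 0, 0], 85], [[-31, -36, -2], [0, 0, 0], 85], [[-31, -36, -2], [0, 0, 0], 85], [[-31, -36, -2], [0, 0, 0], 85], [[-31, -36, -2], [0, 0, 0], 85], [[-31, -36, -2], [0, 0, 0], 85], [[-31, -36, -2], [0, 0, 0], 85], [[-31, -36, 0], [0, 0, 0], 85], [[-31, -36, 0], [0, 0, 0], 85], [[-31, -36, 0], [0, 0, 0], 85], [[-31, -36, 0], [0, 0, 0], 85], [[-31, -36, 0], [0, 0, 0], 85]]'
python3 nudge.py '[[[-31, -36, 0], [0, 0, 0], 85], [[-31, -36, 0], [0, 0, 0], 85], [[0, 0, 0], [0, 0, 0.15], 85], [[0, 0, 0], [0, 0, 0.15], 85], [[0, 0, 0], [0, 0, 0.15], 85], [[0, 0, 0], [0, 0, 0.15], 85], [[0, 0, 0], [0, 0, 0.15], 85], [[0, 0, 0], [0, 0, 0.15], 85], [[0, 0, 0], [0, 0, 0.15], 85], [[0, 0, 0], [0, 0, 0.15], 85], [[0, 0, 0], [0, 0, 0.15], 85], [[0, 0, 0], [0, 0, 0.15], 85]]'
python3 -c "
from h import *
s=status.read_state();print(np.round(s['qpos'],3),s['eef_pos'],s['tool_rot'])"
```

```text
clock: 1.3
eef_pos: [414.7, 91.9, 263.3]
tool_rot: [3.141, -0.0, 2.724]
force: [0.8, 0.2, 0.6]
width: 84.7
gripper_force: 0.0
clock: 2.5
eef_pos: [441.9, 2.9, 263.1]
tool_rot: [-3.141, 0.0, 1.218]
force: [0.7, 0.5, -0.8]
width: 85.0
gripper_force: 0.0
[-0.492  0.328  0.558  2.035 -0.231  0.84  -0.156] [441.85399459   2.9255708  263.09685276] [-3.14097923e+00  1.74212972e-04  1.21767393e+00]
```

```bash
cat > log.py <<'E'
from h import *
import json
s=status.read_state(); print('q',np.round(s['qpos'],3))
open('log.txt','a').write(json.dumps([list(map(float,s['qpos'])),list(map(float,s['eef_pos'])),list(map(float,s['tool_rot']))])+'\n')
E
python3 log.py
python3 nudge.py '[[[0, 0, 0], [0, 0, 0.15], 85], [[0, 0, 0], [0, 0, 0.15], 85], [[0, 0, 0], [0, 0, 0.15], 85], [[0, 0, 0], [0, 0, 0.15], 85], [[0, 0, 0], [0, 0, 0.15], 85], [[0, 0, 0], [0, 0, 0.15], 85], [[0, 0, 0], [0, 0, 0.15], 85], [[0, 0, 0], [0, 0, 0.15], 85]]'
python3 log.py
python3 nudge.py '[[[0, 0, 0], [0, 0.1, 0], 85], [[0, 0, 0], [0, 0.1, 0], 85], [[0, 0, 0], [0, 0.1, 0], 85], [[0, 0, 0], [0, 0.1, 0], 85]]'
python3 log.py
cat > fk.py <<'E'
from h import *
import itertools,json
from scipy.optimize import least_squares
D=[json.loads(l) for l in open('log.txt')]
D.append([[-1.219,.629,.038,1.518,-.027,.996,-.02],[263.443,593.519,230.392],[-3.14,0,2.724]])
def fk(p,q,sg):
    h,a,b,c,e,f,c1,c7=p; A=R.from_euler
    r=A('z',sg[0]*q[0]+c1)
    X=np.array([0,0,h]); r=r*A('y',q[1]); X=X+r.apply([0,0,a]); r=r*A('z',sg[1]*q[2])
    X=X+r.apply([e,0,0]); r=r*A('y',q[3]); X=X+r.apply([f,0,b]); r=r*A('z',sg[2]*q[4])*A('y',q[5]); X=X+r.apply([0,0,c])
    return X,r*A('z',sg[3]*q[6]+c7)
def res(p,sg):
    o=[]
    for q,x,t in D:
        X,r=fk(p,q,sg); o+=list((X-x)/300)+list((r.inv()*R.from_euler('xyz',t)).as_rotvec())
    return o
if __name__=='__main__':
    best=[]
    for sg in itertools.product((1,-1),repeat=4):
      for c7 in(-1.5,0,1.5,3):
        z=least_squares(res,[300,400,400,250,0,0,0,c7],args=(sg,)); best.append((z.cost,sg,np.round(z.x,3).tolist()))
    best.sort(); [print(b) for b in best[:3]]
E
python3 fk.py
```

```text
q [-0.492  0.328  0.558  2.035 -0.231  0.84  -0.156]
clock: 3.3
eef_pos: [441.9, 3.0, 263.1]
tool_rot: [-3.141, 0.001, 0.018]
force: [0.3, 0.1, -0.1]
width: 84.9
gripper_force: 0.0
q [-0.715  0.403  0.895  2.04  -0.407  0.884 -1.148]
clock: 3.7
eef_pos: [441.9, 2.9, 263.5]
tool_rot: [3.141, -0.404, 0.024]
force: [-0.1, 0.5, -0.4]
width: 85.0
gripper_force: 0.0
q [-0.796  0.178  0.832  2.379 -0.545  0.273 -1.045]
(np.float64(0.00030898611352365155), (-1, -1, -1, -1), [360.631, 545.176, 385.733, 350.724, 9.563, 4.364, -0.044, 1.528])
(np.float64(0.0003089861135237024), (-1, -1, -1, -1), [360.631, 545.176, 385.733, 350.724, 9.563, 4.364, -0.044, 1.528])
(np.float64(0.00030898611352373335), (-1, -1, -1, -1), [360.631, 545.176, 385.733, 350.724, 9.563, 4.364, -0.044, 1.528])
```

```bash
cat > scan.py <<'E'
from fk import *
P=least_squares(res,[360,545,386,351,9,4,-.044,1.528],args=((-1,)*4,)).x; SG=(-1,)*4
lo=np.array([-3.06,-.37,-1.25,.18,-1.1,.23,-2.94])+.04; hi=np.array([3.06,2.12,1.32,2.47,4.24,1.98,2.94])-.04
q0=np.array(D[-2][0])
def ik(X,r,seeds,n=3):
    best=(9,None)
    for q in seeds:
        f=lambda q:np.r_[(fk(P,q,SG)[0]-X)/300,(fk(P,q,SG)[1].inv()*r).as_rotvec()]
        z=least_squares(f,np.clip(q,lo+1e-3,hi-1e-3),bounds=(lo,hi),max_nfev=40,x_scale=1)
        if z.cost<best[0]: best=(z.cost,z.x)
        if z.cost<1e-5: break
    return best
def ori(psi,beta,flip=1): # tool z horizontal azimuth psi, beta below horizontal
    z=np.array([np.cos(beta)*np.cos(psi),np.cos(beta)*np.sin(psi),-np.sin(beta)]); y=flip*np.cross([0,0,1],[np.cos(psi),np.sin(psi),0])
    return R.from_matrix(np.c_[np.cross(y,z),y,z])
if __name__=='__main__':
    rng=np.random.default_rng(0); np.set_printoptions(precision=2,suppress=True)
    G=np.array([445,7,42.])
    S=[q0]+[rng.uniform(lo,hi) for _ in range(4)]
    for beta in (1.57,1.2,.9,.6,.3):
        row=[]
        for psi in np.arange(-180,180,45):
          for fl in (1,-1):
            r=ori(np.radians(psi),beta,fl); c,q=ik(G+r.apply([0,0,19]),r,S)
            row.append('%4d%s'%(psi,'+-'[fl<0]) if c<1e-4 else '  .  ')
        print(beta,row)
E
time python3 scan.py
```

```text
1.57 ['-180+', '-180-', '-135+', '  .  ', '  .  ', ' -90-', '  .  ', ' -45-', '   0+', '   0-', '  .  ', '  45-', '  90+', '  90-', ' 135+', '  .  ']
1.2 ['  .  ', '-180-', '-135+', '  .  ', ' -90+', ' -90-', ' -45+', '  .  ', '  .  ', '  .  ', '  .  ', '  45-', '  90+', '  90-', ' 135+', '  .  ']
0.9 ['-180+', '-180-', '-135+', '  .  ', ' -90+', ' -90-', '  .  ', '  .  ', '  .  ', '  .  ', '  .  ', '  .  ', '  90+', '  .  ', ' 135+', '  .  ']
0.6 ['  .  ', '-180-', '-135+', '-135-', '  .  ', '  .  ', '  .  ', '  .  ', '  .  ', '  .  ', '  .  ', '  .  ', '  90+', '  90-', ' 135+', '  .  ']
0.3 ['-180+', '-180-', '-135+', '-135-', ' -90+', '  .  ', ' -45+', '  .  ', '  .  ', '  .  ', '  .  ', '  .  ', '  90+', '  90-', ' 135+', ' 135-']
real	0m16.810s
user	0m17.343s
sys	0m0.051s
```

```bash
cat > plan.py <<'E'
from scan import *
np.set_printoptions(precision=2,suppress=True)
rng=np.random.default_rng(1)
G=np.array([445,7,42.]); T0=np.array(D[-2][1]); R0=R.from_euler('xyz',D[-2][2])
def path(q,Xa,ra,Xb,rb,n):
    rv=(ra.inv()*rb).as_rotvec(); n=max(n,int(np.linalg.norm(rv)/.2)+1)
    for i in range(1,n+1):
        c,q=ik(Xa+(Xb-Xa)*i/n,ra*R.from_rotvec(rv*i/n),[q])
        if c>2e-4: return None
    return q
out=[]
for psi in (60,90,110,-90,-60,-120,180,150,-150):
  for beta in (.5,.8,1.1):
    for fl in (1,-1):
      r=ori(np.radians(psi),beta,fl); X=G+r.apply([0,0,19]); U=np.array([0,0,200])
      q=path(q0,T0,R0,X+U,r,6)
      if q is None: continue
      q1=path(q,X+U,r,X,r,3)
      if q1 is None: continue
      w=X-P[3]*r.as_matrix()[:,2]; best=(9,)
      for _ in range(25):
        az=rng.uniform(-np.pi,np.pi); sp=rng.uniform(-np.pi,np.pi)
        tau=2.05; ax=np.array([-np.sin(az),np.cos(az),0])
        Rp=R.from_rotvec(ax*tau)*R.from_euler('z',sp)   # pot rotation from upright
        rr=Rp*r; M=np.array([585,232,100.]); Gp=M-Rp.apply([0,0,26]); Xp=Gp+rr.apply([0,0,19])
        c,qq=ik(Xp,rr,[q])
        if c<1e-4:
            d=np.abs(qq-q).max()
            if d<best[0]: best=(d,az,sp,qq,Xp-P[3]*rr.as_matrix()[:,2],rr.as_matrix()[:,2])
      out.append((best[0],psi,beta,fl,q1,w,best)); print(psi,beta,fl,'grasp q',q1,'wrist',w.round(),best[:3],best[3:] )
E
time timeout 500 python3 plan.py
```

```text
90 0.5 1 grasp q [ 0.56  1.13 -0.04  1.91 -0.92  1.1  -1.74] wrist [ 445. -284.  201.] (np.float64(1.8794102967409108), -2.8928232726643004, 0.17963163885845734) (array([ 0.72,  1.82, -0.98,  1.63, -0.8 ,  0.9 , -0.04]), array([551.07, -76.26,  20.81]), array([0.17, 0.95, 0.27]))
90 0.5 -1 grasp q [ 0.86  1.21 -0.5   1.92 -0.54  0.82  1.04] wrist [ 445. -284.  201.] (np.float64(1.7108146241879696), -0.7844745571695415, -1.1514680592560744) (array([ 0.69,  1.54, -0.86,  1.88, -1.05,  0.64, -0.87]), array([510.67, -77.74, 131.35]), array([ 0.17,  0.98, -0.06]))
90 0.8 -1 grasp q [ 0.55  0.98 -0.19  2.04 -0.85  0.72  1.24] wrist [ 445. -224.  280.] (np.float64(1.4029149784597341), -0.7776164294215255, -0.49686553145180934) (array([ 0.52,  1.79, -0.71,  1.53, -1.03,  1.38, -0.41]), array([542.19, -37.49, -54.55]), array([0.08, 0.86, 0.5 ]))
110 0.5 -1 grasp q [ 0.65  1.2  -0.37  1.7  -0.4   1.13  1.04] wrist [ 545. -267.  201.] (np.float64(1.6941574637610852), 2.1931114112977017, 0.6640268068499973) (array([-1.  ,  1.17,  0.41,  1.36,  0.55,  1.26, -0.44]), array([533.94, 493.4 , 277.51]
[... 1922 characters left out ...]
 0.88, -0.86,  1.94,  2.61]), array([746.31,  -8.27, -36.74]), array([-0.44,  0.78,  0.45]))
150 0.8 -1 grasp q [ 0.16  1.05 -0.07  1.6  -0.21  1.22  1.3 ] wrist [ 645. -109.  280.] (np.float64(1.2050810648488546), 2.5651463622254402, 1.601451871060772) (array([-1.06,  1.76,  0.72,  0.84,  0.71,  1.93,  0.55]), array([560.29, 522.77, -14.84]), array([ 0.13, -0.91,  0.38]))
-150 1.1 1 grasp q [-0.43  0.94  0.38  1.82 -0.14  0.87 -1.06] wrist [575.  82. 338.] (np.float64(1.193241014150077), -1.8876175568806206, -1.3475166503167995) (array([ 0.33,  1.81, -0.67,  1.17, -1.  ,  1.75, -0.78]), array([645.94,  -4.32, -89.16]), array([-0.16,  0.78,  0.61]))
real	0m41.632s
user	0m41.770s
sys	0m0.081s
```

```bash
cat > rel.py <<'E'
from plan0 import *
E
sed -n '/^def path/,/return q$/p' plan.py > /tmp/p; (echo 'from scan import *
np.set_printoptions(precision=3,suppress=True)'; cat /tmp/p; cat <<'E'
def state():
    s=status.read_state(); return np.array(s['qpos']),np.array(s['eef_pos']),R.from_euler('xyz',s['tool_rot'])
def rel(Xa,ra,Xb,rb):
    return ra.inv().apply(Xb-Xa),(ra.inv()*rb).as_rotvec()
E
) > plan0.py
python3 - <<'E'
from plan0 import *
q,X,r=state()
G=np.array([445,7.5,42])
for beta in(.5,.6,.7):
  rg=ori(np.pi/2,beta,-1); z=rg.as_matrix()[:,2]; Xg=G+z*18.7
  A=np.array([442,-60,263.]); qa=path(q,X,r,A,rg,8); 
  if qa is None: print(beta,'no');continue
  pre=Xg-z*110; qb=path(qa,A,rg,pre,rg,4); qc=path(qb,pre,rg,Xg,rg,3)
  print(beta,'rotrel',rel(X,r,A,rg),qa,qc)
  for yaw in(0,.2):
   for z0 in(125,150):
    M=np.array([540,175,z0]); L=Xg+[0,0,160]; qd=path(qc,Xg,rg,L,rg,3)
    rp=ori(np.pi/2-yaw,0,-1); ql=path(qd,L,rg,M,rp,8)
    if ql is None: print('  nolevel',yaw,z0); continue
    rq=rp*R.from_rotvec([0,0,2.2]); qe=path(ql,M,rp,M,rq,10); Rp=rq*rg.inv(); 
    print('  ',yaw,z0,ql,qe,'tilt',np.arccos(Rp.as_matrix()[2,2]),'mouth',M-rq.apply([0,0,18.7])+Rp.apply([0,0,26]),Rp.as_matrix()[:,2])
E
```

```text
0.5 rotrel (array([-1.498, 62.835, -0.082]), array([ 1.056,  0.527, -1.162])) [ 1.066  0.832 -0.656  1.848 -0.46   1.216  0.744] [ 0.886  1.222 -0.531  1.915 -0.501  0.801  0.999]
   0 125 [ 0.752  1.467 -0.743  1.74  -0.731  1.01   1.019] [ 0.637  1.381 -0.551  1.74  -0.914  1.154 -1.03 ] tilt 2.1135061244781532 mouth [558.448 143.835 111.572] [ 0.71  -0.479 -0.516]
   0 150 [ 0.76   1.427 -0.761  1.766 -0.745  1.007  1.001] [ 0.646  1.339 -0.568  1.766 -0.923  1.152 -1.049] tilt 2.1135061244781532 mouth [558.448 143.835 136.572] [ 0.71  -0.479 -0.516]
   0.2 125 [ 0.879  1.537 -0.831  1.91  -0.858  0.76   1.184] [ 0.805  1.464 -0.71   1.912 -1.002  0.873 -0.895] tilt 2.1135061244781532 mouth [551.888 140.791 111.572] [ 0.6   -0.611 -0.516]
   0.2 150 [ 0.883  1.496 -0.852  1.931 -0.87   0.761  1.159] [ 0.819  1.428 -0.742  1.942 -1.011  0.856 -0.918] tilt 2.1135061244781532 mouth [551.888 140.791 136.572] [ 0.6   -0.611 -0.516]
0.6 rotrel (array([-1.498, 62.835, -0.082]), array([ 0.993,  0.449, -1.209])) [ 0.941  0.722 -0.481  1.867 -0.524  1.224  0.818] [ 0.791  1.132 -0.432  1.95
[... 1031 characters left out ...]
.639  1.382 -0.553  1.74  -0.912  1.152 -1.031] tilt 2.0376853854977237 mouth [556.078 139.55  113.297] [ 0.618 -0.644 -0.45 ]
   0 150 [ 0.762  1.429 -0.764  1.767 -0.743  1.005  0.999] [ 0.647  1.34  -0.569  1.766 -0.922  1.151 -1.05 ] tilt 2.0376853854977237 mouth [556.078 139.55  138.297] [ 0.618 -0.644 -0.45 ]
   0.2 125 [ 0.883  1.541 -0.837  1.914 -0.855  0.751  1.181] [ 0.808  1.466 -0.714  1.913 -0.999  0.868 -0.897] tilt 2.0376853854977233 mouth [548.714 137.063 113.297] [ 0.478 -0.754 -0.45 ]
   0.2 150 [ 0.886  1.499 -0.856  1.936 -0.873  0.752  1.163] [ 0.817  1.427 -0.738  1.939 -1.01   0.861 -0.92 ] tilt 2.0376853854977233 mouth [548.714 137.063 138.297] [ 0.478 -0.754 -0.45 ]
```

```bash
python3 nudge.py '[[[0, 0, 0], [0.088, 0.044, -0.097], 85], [[0, 0, 0], [0.088, 0.044, -0.097], 85], [[0, 0, 0], [0.088, 0.044, -0.097], 85], [[0, 0, 0], [0.088, 0.044, -0.097], 85], [[0, 0, 0], [0.088, 0.044, -0.097], 85], [[0, 0, 0], [0.088, 0.044, -0.097], 85], [[0, 0, 0], [0.088, 0.044, -0.097], 85], [[0, 0, 0], [0.088, 0.044, -0.097], 85], [[0, 0, 0], [0.088, 0.044, -0.097], 85], [[0, 0, 0], [0.088, 0.044, -0.097], 85], [[0, 0, 0], [0.088, 0.044, -0.097], 85], [[0, 0, 0], [0.088, 0.044, -0.097], 85]]'
python3 log.py
python3 - <<'E'
from plan0 import *
q,X,r=state(); G=np.array([445,7.5,42]); rg=ori(np.pi/2,.5,-1); z=rg.as_matrix()[:,2]; Xg=G+z*18.7; pre=Xg-110*z
print(rel(X,r,pre,rg),P)
for n in('scene','top'): cv2.imwrite(f'pics/{n}1.png',imaging.get_image(n))
E
```

```text
clock: 4.9
eef_pos: [434.7, 2.3, 244.6]
tool_rot: [-2.886, -0.777, 0.829]
force: [0.3, 0.1, 0.7]
width: 85.0
gripper_force: 0.0
q [ 0.959  0.527 -0.598  2.235 -0.883  0.701  0.544]
(array([-145.763,   76.349,   62.059]), array([ 0.345,  0.218, -0.476])) [355.357 533.242 390.619 324.694  14.842  10.903  -0.036   1.537]
```

View pics/scene1.png

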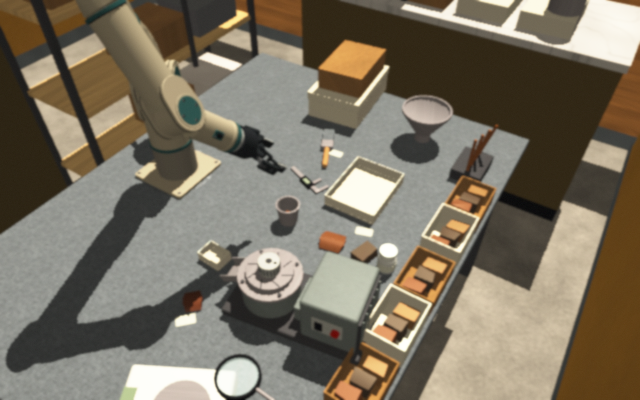

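The scene view shows the arm clear of everything, with the gripper at about (262,150) pointing towards +y. The pot at (288,212) is untouched.

```bash
python3 nudge.py '[[[0, 0, 0], [0.058, 0.036, -0.08], 85], [[0, 0, 0], [0.058, 0.036, -0.08], 85], [[0, 0, 0], [0.058, 0.036, -0.08], 85], [[0, 0, 0], [0.058, 0.036, -0.08], 85], [[0, 0, 0], [0.058, 0.036, -0.08], 85], [[0, 0, 0], [0.058, 0.036, -0.08], 85]]'
python3 log.py
cat > to_pre.py <<'E'
from plan0 import *
q,X,r=state(); G=np.array([445,7.5,42]); rg=ori(np.pi/2,.5,-1); z=rg.as_matrix()[:,2]; Xg=G+z*18.7
print('pre',rel(X,r,Xg-110*z,rg),'grasp',rel(X,r,Xg,rg))
E
python3 to_pre.py
```

```text
clock: 5.6
eef_pos: [434.8, 4.3, 245.0]
tool_rot: [-3.14, -1.066, 1.575]
force: [-0.5, 0.5, 0.1]
width: 84.9
gripper_force: 0.0
q [ 0.976  0.804 -0.665  1.97  -0.585  1.051  0.812]
pre (array([-176.567,    9.928,    9.574]), array([-0.005,  0.004,  0.002])) grasp (array([-176.08 ,   10.487,  119.572]), array([-0.005,  0.004,  0.002]))
```

```bash
python3 nudge.py '[[[-35, 2, 2], [0, 0, 0], 85], [[-35, 2, 2], [0, 0, 0], 85], [[-35, 2, 2], [0, 0, 0], 85], [[-35, 2, 2], [0, 0, 0], 85], [[-36, 2, 2], [-0.005, 0.004, 0.002], 85], [[0, 0, 0], [0, 0, 0], 85]]'
python3 to_pre.py; python3 log.py
python3 - <<'E'
from h import *
for n in('scene','top'): cv2.imwrite(f'pics/{n}2.png',imaging.get_image(n))
a=cv2.resize(cv2.imread('pics/top2.png')[150:330,210:410],(0,0),fx=2.5,fy=2.5);b=cv2.resize(cv2.imread('pics/scene2.png')[120:300,200:360],(0,0),fx=2,fy=2.5)
cv2.imwrite('pics/m2.png',np.hstack([a,b])[:, :800])
E
```

```text
clock: 6.2
eef_pos: [444.6, -73.9, 82.3]
tool_rot: [-3.13, -1.069, 1.554]
force: [0.1, 0.9, -0.5]
width: 85.3
gripper_force: 0.0
pre (array([ 3.62 ,  0.422, -0.546]), array([ 0.003,  0.002, -0.008])) grasp (array([  3.812,   0.098, 109.453]), array([ 0.003,  0.002, -0.008]))
q [ 0.993  1.109 -0.537  1.821 -0.442  0.999  0.933]
```

View pics/m2.png

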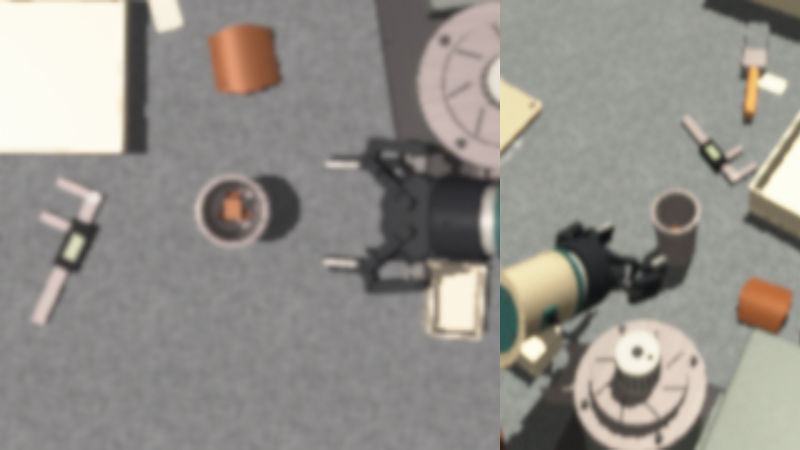

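The crops show the two open fingers at rows 163 and 264, straddling the pot's line (centre row about 210), with the drum clear of the gripper. I'll advance and close.

```bash
python3 nudge.py '[[[1, 0, 22], [0, 0, -0.004], 85], [[1, 0, 22], [0, 0, -0.004], 85], [[1, 0, 22], [0, 0, 0], 85], [[1, 0, 22], [0, 0, 0], 85], [[0, 0, 21], [0, 0, 0], 85], [[0, 0, 0], [0, 0, 0], 85]]'
python3 to_pre.py
python3 nudge.py '[[[0, 0, 0], [0, 0, 0], 40], [[0, 0, 0], [0, 0, 0], 40], [[0, 0, 0], [0, 0, 0], 40], [[0, 0, 0], [0, 0, 0], 40], [[0, 0, 0], [0, 0, 0], 40], [[0, 0, 0], [0, 0, 0], 40], [[0, 0, 0], [0, 0, 0], 40], [[0, 0, 0], [0, 0, 0], 40]]'
python3 log.py
```

```text
clock: 6.9
eef_pos: [444.4, 28.5, 39.8]
tool_rot: [3.127, -1.074, 1.59]
force: [0.1, -0.1, -0.4]
width: 85.2
gripper_force: 0.0
pre (array([  -7.825,    0.204, -110.792]), array([-0.002, -0.003,  0.009])) grasp (array([-8.152,  0.476, -0.793]), array([-0.002, -0.003,  0.009]))
clock: 7.7
eef_pos: [445.8, 24.3, 39.0]
tool_rot: [3.124, -1.072, 1.587]
force: [-1.0, -3.2, 5.9]
width: 66.1
gripper_force: 64.4
q [ 0.909  1.201 -0.607  1.954 -0.519  0.735  0.994]
```

```bash
python3 nudge.py '[[[12, 0, -6], [0, 0, 0], 40], [[22, 0, -12], [0, 0, 0], 40], [[22, 0, -12], [0, 0, 0], 40], [[22, 0, -12], [0, 0, 0], 40], [[22, 0, -12], [0, 0, 0], 40], [[22, 0, -12], [0, 0, 0], 40], [[10, 0, -6], [0, 0, 0], 40]]'
python3 log.py
python3 - <<'E'
from plan0 import *
q,X,r=state(); rg=r
M=np.array([535,265,135.]); rp=ori(np.pi/2,0,-1)
ql=path(q,X,r,M,rp,8); print(rel(X,r,M,rp),rel(X,r,M,r)[0],ql)
if ql is not None:
    rq=rp*R.from_rotvec([0,0,2.2]); print(path(ql,M,rp,M,rq,10)); Rp=rq*rg.inv(); print('mouth',M-rq.apply([0,0,18.7])+Rp.apply([0,0,20]),Rp.as_matrix()[:,2])
for n in('scene','top'): cv2.imwrite(f'pics/{n}3.png',imaging.get_image(n))
a=cv2.resize(cv2.imread('pics/top3.png')[150:330,250:410],(0,0),fx=2.5,fy=2.5);b=cv2.resize(cv2.imread('pics/scene3.png')[120:300,200:360],(0,0),fx=2.5,fy=2.5)
cv2.imwrite('pics/m3.png',np.hstack([a,b]))
E
```

```text
clock: 8.4
eef_pos: [444.8, 24.4, 189.5]
tool_rot: [3.122, -1.068, 1.59]
force: [0.2, 0.1, -2.4]
width: 65.9
gripper_force: 66.3
q [ 0.945  0.914 -0.679  1.999 -0.581  0.909  0.858]
(array([ 67.47 ,  89.973, 237.372]), array([0.001, 0.503, 0.01 ])) [ 67.47   89.973 237.372] [ 0.648  1.482 -0.877  1.799 -0.843  0.81   1.065]
[ 0.577  1.406 -0.754  1.801 -0.992  0.915 -1.024]
mouth [549.053 236.659 124.533] [ 0.703 -0.482 -0.523]
```

View pics/m3.png

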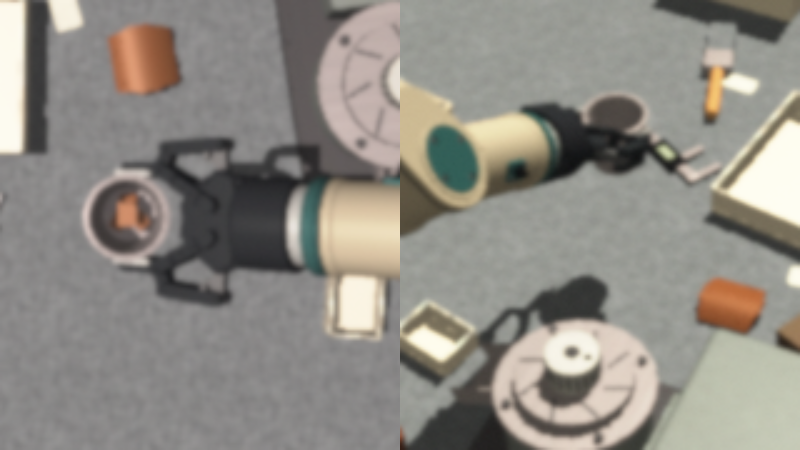

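The pot is lifted upright, gripped symmetrically, with the pieces still inside at about crop (130,212). Next I'll carry it over the tray.

```bash
python3 nudge.py '[[[19, 15, 35], [0, 0, 0], 40], [[19, 15, 35], [0, 0, 0], 40], [[19, 15, 35], [0, 0, 0], 40], [[19, 15, 35], [0, 0, 0], 40], [[19, 15, 35], [0, 0, 0], 40], [[19, 15, 35], [0, 0, 0], 40], [[0, 0, 0], [0, 0.1, 0], 40], [[0, 0, 0], [0, 0.1, 0], 40], [[0, 0, 0], [0, 0.1, 0], 40], [[0, 0, 0], [0, 0.1, 0], 40], [[0, 0, 0], [0, 0.1, 0], 40], [[0, 0, 0], [0, 0, 0], 40]]'
python3 log.py
cat > to_pour.py <<'E'
from plan0 import *
q,X,r=state(); M=np.array([530,265,135.]); rp=ori(np.pi/2,0,-1)
ql=path(q,X,r,M,rp,8); print(rel(X,r,M,rp),ql)
E
python3 to_pour.py
```

```text
clock: 9.7
eef_pos: [533.9, 262.9, 180.4]
tool_rot: [-1.67, -1.567, 0.097]
force: [-0.8, -0.7, -3.3]
width: 65.8
gripper_force: 67.2
q [ 0.712  1.445 -0.991  1.895 -0.85   0.699  1.036]
(array([-45.372,  -3.76 ,   2.064]), array([ 0.003,  0.   , -0.003])) [ 0.678  1.511 -0.925  1.824 -0.797  0.754  1.042]
```

```bash
python3 nudge.py '[[[-15, -1, 0], [0, 0, 0], 40], [[-15, -1, 0], [0, 0, 0], 40], [[-15, -1, 0], [0, 0, 0], 40], [[0, 0, 0], [0, 0, 0.15], 40], [[0, 0, 0], [0, 0, 0.15], 40], [[0, 0, 0], [0, 0, 0.15], 40], [[0, 0, 0], [0, 0, 0.15], 40], [[0, 0, 0], [0, 0, 0.15], 40], [[0, 0, 0], [0, 0, 0.15], 40], [[0, 0, 0], [0, 0, 0.15], 40], [[0, 0, 0], [0, 0, 0.15], 40]]'
python3 nudge.py '[[[0, 0, 0], [0, 0, 0.15], 40], [[0, 0, 0], [0, 0, 0.15], 40], [[0, 0, 0], [0, 0, 0.15], 40], [[0, 0, 0], [0, 0, 0.15], 40], [[0, 0, 0], [0, 0, 0.15], 40], [[0, 0, 0], [0, 0, 0.15], 40], [[0, 0, 0], [0, 0, 0.15], 40], [[0, 0, 0], [0, 0, 0.05], 40], [[0, 0, 0], [0, 0, 0], 40], [[0, 0, 0], [0, 0, 0], 40], [[0, 0, 0], [0, 0, 0], 40], [[0, 0, 0], [0, 0, 0], 40]]'
python3 log.py
python3 - <<'E'
from h import *
for n in('scene','top'): cv2.imwrite(f'pics/{n}4.png',imaging.get_image(n))
a=cv2.resize(cv2.imread('pics/top4.png')[120:280,150:310],(0,0),fx=2.5,fy=2.5);b=cv2.resize(cv2.imread('pics/scene4.png')[110:270,280:440],(0,0),fx=2.5,fy=2.5)
cv2.imwrite('pics/m4.png',np.hstack([a,b]))
E
```

```text
clock: 10.8
eef_pos: [531.4, 264.0, 141.9]
tool_rot: [-1.574, -0.373, 0.004]
force: [-0.3, -0.0, -2.8]
width: 65.9
gripper_force: 67.1
clock: 12.0
eef_pos: [531.3, 263.9, 142.2]
tool_rot: [-1.571, 0.721, 0.001]
force: [0.1, -0.3, -3.1]
width: 65.7
gripper_force: 67.0
q [ 0.573  1.376 -0.718  1.869 -1.084  0.917 -0.998]
```

View pics/m4.png

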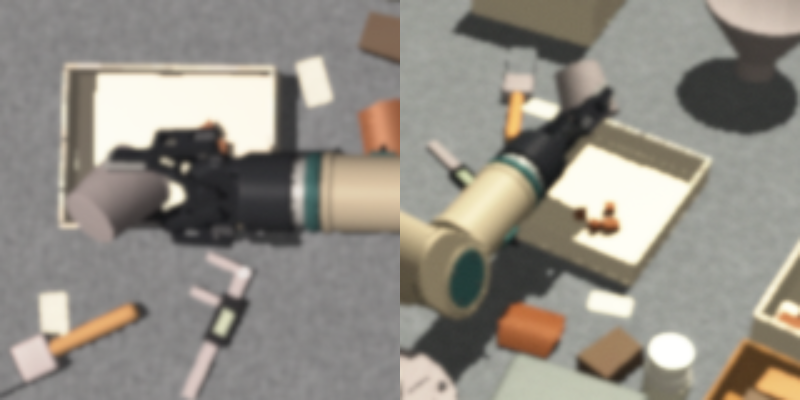

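Brown pieces lie in the tray around crop (600,218), probably all four. I'll roll further with a small shake to be sure, then count.

```bash
python3 nudge.py '[[[0, 0, 0], [0, 0, 0.15], 40], [[0, 0, 0], [0, 0, 0.15], 40], [[0, 0, 0], [0, 0, -0.15], 40], [[0, 0, 0], [0, 0, 0.15], 40], [[0, 0, 0], [0, 0, 0], 40], [[0, 0, 0], [0, 0, 0], 40]]'
python3 - <<'E'
from h import *
for n in('scene','top'): cv2.imwrite(f'pics/{n}5.png',imaging.get_image(n))
s=cv2.imread('pics/scene5.png'); a=cv2.resize(s[180:215,340:385],(630,490),interpolation=cv2.INTER_CUBIC)
cv2.imwrite('pics/m5.png',a)
E
```

```text
clock: 12.7
eef_pos: [531.3, 263.9, 142.2]
tool_rot: [-1.571, 1.02, 0.001]
force: [0.1, -0.1, -0.4]
width: 65.7
gripper_force: 67.0
```

View pics/m5.png

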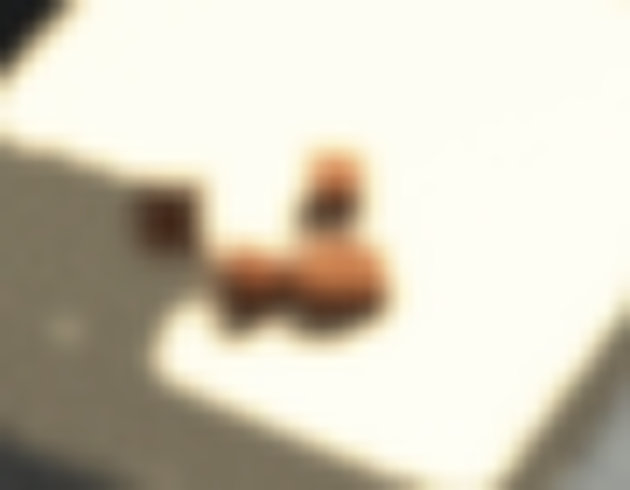

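All four pieces are visible in the tray, at crop (170,215), (250,275), (340,275) and (335,190). Rolling back upright.

```bash
python3 nudge.py '[[[0, 0, 0], [0, 0, -0.15], 40], [[0, 0, 0], [0, 0, -0.15], 40], [[0, 0, 0], [0, 0, -0.15], 40], [[0, 0, 0], [0, 0, -0.15], 40], [[0, 0, 0], [0, 0, -0.15], 40], [[0, 0, 0], [0, 0, -0.15], 40], [[0, 0, 0], [0, 0, -0.15], 40], [[0, 0, 0], [0, 0, -0.15], 40], [[0, 0, 0], [0, 0, -0.15], 40], [[0, 0, 0], [0, 0, -0.15], 40]]'
python3 nudge.py '[[[0, 0, 0], [0, 0, -0.15], 40], [[0, 0, 0], [0, 0, -0.15], 40], [[0, 0, 0], [0, 0, -0.15], 40], [[0, 0, 0], [0, 0, -0.15], 40], [[0, 0, 0], [0, 0, -0.15], 40], [[0, 0, 0], [0, 0, -0.15], 40], [[0, 0, 0], [0, 0, -0.15], 40], [[20, 0, 0], [0, 0, 0], 40], [[20, 0, 0], [0, 0, 0], 40], [[0, 0, 0], [0, 0, 0], 40]]'
cat > to_put.py <<'E'
from plan0 import *
q,X,r=state(); rl=R.from_euler('xyz',[3.124,-1.072,1.587]); Xl=np.array([445.8,24.3,39.])
print('orient',(r.inv()*rl).as_rotvec(),'lift',rel(X,rl,Xl+[0,0,150],rl)[0],'put',rel(X,rl,Xl,rl)[0],'world',Xl-X)
E
python3 to_put.py
```

```text
clock: 13.8
eef_pos: [531.4, 263.8, 142.1]
tool_rot: [-1.571, -0.486, 0.002]
force: [0.1, -0.2, -1.7]
width: 66.0
gripper_force: 67.0
clock: 14.8
eef_pos: [532.9, 264.1, 185.1]
tool_rot: [-1.543, -1.533, -0.025]
force: [0.5, -0.4, -1.9]
width: 65.9
gripper_force: 67.1
orient [-0.014 -0.5   -0.045] lift [-110.629  -87.202 -212.761] put [-242.353  -88.465 -141.017] world [ -87.057 -239.826 -146.121]
```

```bash
python3 nudge.py '[[[0, 0, 0], [-0.003, -0.1, -0.009], 40], [[0, 0, 0], [-0.003, -0.1, -0.009], 40], [[0, 0, 0], [-0.003, -0.1, -0.009], 40], [[0, 0, 0], [-0.003, -0.1, -0.009], 40], [[0, 0, 0], [-0.002, -0.1, -0.009], 40], [[-18, -14, -35], [0, 0, 0], 40], [[-18, -14, -35], [0, 0, 0], 40], [[-18, -14, -35], [0, 0, 0], 40], [[-18, -14, -35], [0, 0, 0], 40], [[-18, -14, -35], [0, 0, 0], 40], [[-18, -14, -35], [0, 0, 0], 40], [[0, 0, 0], [0, 0, 0], 40]]'
python3 to_put.py
```

```text
clock: 16.0
eef_pos: [448.8, 21.9, 185.2]
tool_rot: [3.138, -1.066, 1.565]
force: [1.0, 0.7, -1.7]
width: 65.9
gripper_force: 67.3
orient [ 0.005  0.006 -0.011] lift [ 4.555 -2.999  0.284] put [-127.169   -4.261   72.028] world [  -3.033    2.426 -146.161]
```

```bash
python3 nudge.py '[[[-22, -1, 12], [0.003, 0.003, -0.006], 40], [[-22, -1, 12], [0.002, 0.003, -0.005], 40], [[-22, -1, 12], [0, 0, 0], 40], [[-22, 0, 12], [0, 0, 0], 40], [[-22, 0, 12], [0, 0, 0], 40], [[-9, 0, 5], [0, 0, 0], 40], [[0, 0, 0], [0, 0, 0], 40], [[0, 0, 0], [0, 0, 0], 40]]'
python3 to_put.py; python3 log.py
```

```text
clock: 16.8
eef_pos: [447.0, 29.0, 53.1]
tool_rot: [3.118, -1.077, 1.601]
force: [1.0, -0.5, -1.8]
width: 65.6
gripper_force: 67.2
orient [-0.006 -0.005  0.007] lift [117.071  -0.109 -69.145] put [-14.653  -1.371   2.6  ] world [ -1.249  -4.727 -14.123]
q [ 1.046  1.291 -0.868  1.956 -0.156  0.674  0.61 ]
```

```bash
python3 nudge.py '[[[-5, 0, 2.7], [0, 0, 0], 40], [[-4, 0, 2.2], [0, 0, 0], 40], [[0, 0, 0], [0, 0, 0], 40], [[0, 0, 0], [0, 0, 0], 40]]'; python3 to_put.py
python3 nudge.py '[[[-2, 0, 1], [0, 0, 0], 40], [[0, 0, 0], [0, 0, 0], 40], [[0, 0, 0], [0, 0, 0], 40]]'; python3 to_put.py
```

```text
clock: 17.2
eef_pos: [447.1, 28.5, 42.2]
tool_rot: [3.119, -1.076, 1.599]
force: [0.8, 0.5, -3.3]
width: 65.7
gripper_force: 67.2
orient [-0.006 -0.004  0.006] lift [126.937  -0.077 -73.906] put [-4.787 -1.34  -2.162] world [-1.31  -4.189 -3.181]
clock: 17.5
eef_pos: [447.1, 28.5, 39.8]
tool_rot: [3.119, -1.076, 1.599]
force: [0.1, 0.5, -2.4]
width: 65.8
gripper_force: 67.2
orient [-0.006 -0.005  0.006] lift [129.028  -0.061 -75.018] put [-2.696 -1.324 -3.274] world [-1.314 -4.165 -0.813]
```

```bash
python3 nudge.py '[[[-0.9, 0, 0.5], [0, 0, 0], 40], [[0, 0, 0], [0, 0, 0], 40], [[0, 0, 0], [0, 0, 0], 40]]'
python3 nudge.py '[[[-0.9, 0, 0.5], [0, 0, 0], 40], [[0, 0, 0], [0, 0, 0], 40], [[0, 0, 0], [0, 0, 0], 40]]'; python3 to_put.py
```

```text
clock: 17.8
eef_pos: [447.1, 28.7, 39.1]
tool_rot: [3.119, -1.077, 1.6]
force: [0.0, -0.4, -0.2]
width: 65.9
gripper_force: 67.1
clock: 18.1
eef_pos: [447.1, 29.0, 39.1]
tool_rot: [3.118, -1.078, 1.601]
force: [-0.3, -4.0, 5.6]
width: 65.9
gripper_force: 67.1
orient [-0.006 -0.007  0.006] lift [129.43   -0.012 -75.812] put [-2.294 -1.274 -4.068] world [-1.27  -4.671 -0.08 ]
```

```bash
python3 nudge.py '[[[0, 0, 0], [0, 0, 0], 85], [[0, 0, 0], [0, 0, 0], 85], [[0, 0, 0], [0, 0, 0], 85], [[0, 0, 0], [0, 0, 0], 85], [[0, 0, 0], [0, 0, 0], 85], [[0, 0, 0], [0, 0, 0], 85], [[0, 0, 0], [0, 0, 0], 85]]'
python3 nudge.py '[[[0, 0, -12], [0, 0, 0], 85], [[0, 0, -22], [0, 0, 0], 85], [[0, 0, -25], [0, 0, 0], 85], [[0, 0, -25], [0, 0, 0], 85], [[0, 0, -25], [0, 0, 0], 85], [[20, 0, -10], [0, 0, 0], 85], [[35, 0, -20], [0, 0, 0], 85], [[35, 0, -20], [0, 0, 0], 85], [[35, 0, -20], [0, 0, 0], 85], [[35, 0, -20], [0, 0, 0], 85], [[0, 0, 0], [0, 0, 0], 85]]'
python3 log.py
python3 - <<'E'
from plan0 import *
for n in('scene','top'): cv2.imwrite(f'pics/{n}6.png',imaging.get_image(n))
a=cv2.resize(cv2.imread('pics/top6.png')[110:290,160:340],(400,400));b=cv2.resize(cv2.imread('pics/scene6.png')[150:310,230:390],(400,400))
cv2.imwrite('pics/m6.png',np.hstack([a,b]))
q,X,r=state(); print(q,X)
# cap: tool down at spindle, tried at yaws; with yaw swing +-1.3
C=np.array([572,-250.5,152.])
for yaw in np.arange(-3.1,3.2,.52):
    rt=R.from_euler('xyz',[np.pi,0,yaw]); U=C+[0,0,90]
    qa=path(q,X,r,U,rt,6)
    if qa is None: print(round(yaw,2),'no'); continue
    qb=path(qa,U,rt,C,rt,2)
    if qb is None: print(round(yaw,2),'no down'); continue
    z=[path(qb,C,rt,C,rt*R.from_rotvec([0,0,d]),8) for d in(1.4,-1.4)]
    print(round(yaw,2),qb,[None if v is None else v[6].round(2) for v in z],'w',(r.inv()*rt).as_rotvec())
E
```

```text
clock: 18.8
eef_pos: [447.1, 28.5, 37.7]
tool_rot: [3.119, -1.076, 1.599]
force: [-0.3, -0.5, -0.1]
width: 85.0
gripper_force: 0.0
clock: 19.9
eef_pos: [446.9, -71.1, 277.8]
tool_rot: [3.106, -1.073, 1.611]
force: [0.9, 0.4, -0.1]
width: 85.2
gripper_force: 0.0
q [ 1.226  0.932 -0.999  1.801 -0.28   1.157  0.493]
[ 1.225  0.937 -0.994  1.803 -0.277  1.154  0.494] [445.443 -71.611 273.458]
-3.1 [ 0.848  0.845 -0.794  1.608  0.688  0.997  1.451] [np.float64(0.05), None] w [ 0.861 -0.816 -1.427]
-2.58 [ 0.899  0.889 -0.905  1.607  0.78   1.051  1.903] [np.float64(0.47), None] w [ 1.125 -0.613 -1.876]
-2.06 [ 0.9    0.889 -0.907  1.609  0.783  1.05   2.42 ] [np.float64(1.12), None] w [ 1.379 -0.335 -2.308]
-1.54 no
-1.02 no
-0.5 no
0.02 no
0.54 [ 0.737  0.777 -0.579  1.608  0.505  0.918 -1.048] [None, np.float64(0.35)] w [-0.546 -0.978  0.94 ]
1.06 [ 0.739  0.777 -0.583  1.611  0.509  0.915 -0.532] [np.float64(-1.6), np.float64(0.83)] w [-0.268 -1.052  0.474]
1.58 [ 0.782  0.8   -0.664  1.609  0.578  0.944 -0.066] [np.float64(-1.22), np.float64(1.27)] w [ 0.011 -1.074  0.006]
2.1 [ 0.886  0.87  -0.869  1.619  0.754  1.02   0.316] [np.float64(-0.93), np.float64(1.69)] w [ 0.29  -1.045 -0.463]
2.62 [ 0.944  0.934 -1.007  1.615  0.867  1.1    0.755] [np.float64(-0.56), np.float64(2.15)] w [ 0.566 -0.965 -0.929]
3.14 [ 0.923  0.91  -0.958  1.614  0.826  1.073  1.305] [np.float64(-0.08), None] w [ 0.838 -0.83  -1.389]
```

View pics/m6.png

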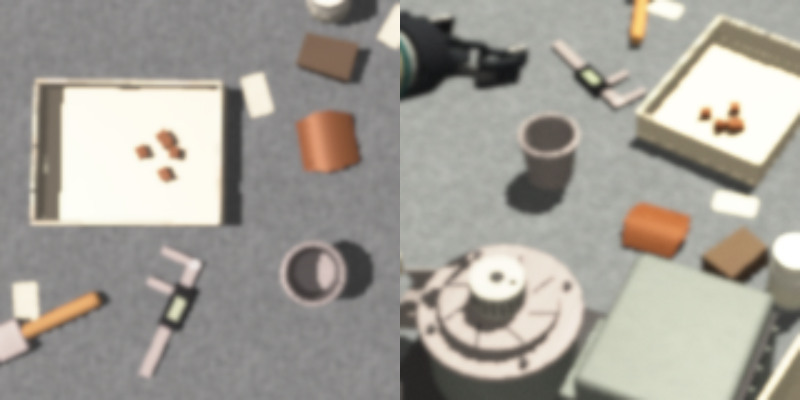

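The pot stands upright and empty at top-crop (313,272). The four pieces are in the tray around (160,153), and the bystanders are undisturbed. Now the cap.

```bash
python3 nudge.py '[[[0, 0, 0], [0, -0.134, 0], 85], [[0, 0, 0], [0, -0.134, 0], 85], [[0, 0, 0], [0, -0.134, 0], 85], [[0, 0, 0], [0, -0.134, 0], 85], [[0, 0, 0], [0, -0.134, 0], 85], [[0, 0, 0], [0, -0.134, 0], 85], [[0, 0, 0], [0, -0.134, 0], 85], [[0, 0, 0], [0, -0.134, 0], 85], [[0, 0, 0], [0, 0, 0], 85]]'
cat > to_cap.py <<'E'
from plan0 import *
q,X,r=state(); rt=R.from_euler('xyz',[np.pi,0,1.575]); C=np.array([572.5,-251,136.])
print('orient',(r.inv()*rt).as_rotvec(),'move',rel(X,r,C,rt)[0],'world',C-X)
E
python3 to_cap.py; python3 log.py
python3 - <<'E'
from h import *
print(tri((268.42,260.11),(416.3,181.67)),plane('top',(416.3,181.67),164),plane('top',(416.6,181.5),164),plane('scene',(268.4,260.1),164),plane('scene',(268.3,260.7),164))
E
```

```text
clock: 20.9
eef_pos: [445.5, -65.2, 273.5]
tool_rot: [3.13, -0.003, 1.592]
force: [-0.6, -0.1, 0.2]
width: 84.9
gripper_force: 0.0
orient [ 0.012 -0.003  0.017] move [-188.795  121.471  138.448] world [ 126.972 -185.811 -137.547]
q [ 0.607  0.342 -0.687  1.986  0.274  0.893 -0.202]
(array([ 572.00274475, -249.74570892,  166.64167643]), np.float64(0.6359360994835395)) [ 572.53548491 -250.30533258  164.        ] [ 572.94093353 -250.98911118  164.        ] [ 570.2735081  -248.30480802  164.        ] [ 571.15785797 -249.9195087   164.        ]
```

```bash
sed -i 's/572.5,-251,136/572.2,-250.2,136/' to_cap.py
python3 nudge.py '[[[-38, 24, 10], [0.006, 0, 0.008], 85], [[-38, 24, 10], [0.006, -0.003, 0.008], 85], [[-38, 24, 10], [0, 0, 0], 85], [[-38, 24, 10], [0, 0, 0], 85], [[-36, 25, 10], [0, 0, 0], 85], [[0, 0, 0], [0, 0, 0], 85], [[0, 0, 0], [0, 0, 0], 85]]'; python3 to_cap.py
```

```text
clock: 21.6
eef_pos: [564.6, -260.3, 220.1]
tool_rot: [-3.136, -0.005, 1.56]
force: [-0.3, 0.5, 0.5]
width: 84.7
gripper_force: 0.0
orient [-0.005 -0.005 -0.015] move [ 9.798  7.992 84.15 ] world [  7.639  10.127 -84.144]
```

```bash
python3 nudge.py '[[[10, 8, 12], [-0.005, -0.005, -0.015], 85], [[0, 0, 20], [0, 0, 0], 85], [[0, 0, 0], [0, 0, 0], 85], [[0, 0, 0], [0, 0, 0], 85]]'; python3 to_cap.py
```

```text
clock: 22.0
eef_pos: [574.0, -247.6, 190.7]
tool_rot: [3.139, 0.003, 1.581]
force: [0.0, -0.6, -0.8]
width: 85.1
gripper_force: 0.0
orient [0.003 0.003 0.006] move [-2.439 -1.98  54.662] world [ -1.807  -2.607 -54.66 ]
```

```bash
python3 nudge.py '[[[-2, -1.8, 14], [0.002, 0.002, 0.005], 85], [[0, 0, 14], [0, 0, 0], 85], [[0, 0, 12], [0, 0, 0], 85], [[0, 0, 0], [0, 0, 0], 85], [[0, 0, 0], [0, 0, 0], 85]]'; python3 to_cap.py
```

```text
clock: 22.5
eef_pos: [572.4, -251.0, 150.2]
tool_rot: [3.141, 0.001, 1.574]
force: [0.5, -0.1, 0.8]
width: 85.3
gripper_force: 0.0
orient [ 0.001  0.001 -0.001] move [ 0.829 -0.242 14.189] world [ -0.232   0.817 -14.19 ]
```

```bash
python3 nudge.py '[[[0.5, 0, 7], [0, 0, 0], 85], [[0, 0, 6.5], [0, 0, 0], 85], [[0, 0, 0], [0, 0, 0], 85], [[0, 0, 0], [0, 0, 0], 40], [[0, 0, 0], [0, 0, 0], 40], [[0, 0, 0], [0, 0, 0], 40], [[0, 0, 0], [0, 0, 0], 40], [[0, 0, 0], [0, 0, 0], 40], [[0, 0, 0], [0, 0, 0], 40], [[0, 0, 0], [0, 0, 0], 40], [[0, 0, 0], [0, 0, 0], 40], [[0, 0, 0], [0, 0, 0], 40]]'; python3 to_cap.py; python3 log.py
```

```text
clock: 23.7
eef_pos: [573.0, -250.7, 137.9]
tool_rot: [3.139, 0.002, 1.574]
force: [0.2, 0.5, 5.1]
width: 52.3
gripper_force: 63.3
orient [ 0.002  0.002 -0.001] move [ 0.516 -0.784  1.921] world [-0.781  0.511 -1.924]
q [ 0.681  0.751 -0.529  1.67   0.477  0.85  -0.048]
```

```bash
cat > tq.py <<'E'
from h import *
s=status.read_state(); print('force',np.round(s['force'],2),'torque',np.round(s['torque'],3),'rot',np.round(s['tool_rot'],3))
E
python3 tq.py; python3 nudge.py '[[[0, 0, -0.2], [0, 0, -0.1], 40], [[0, 0, -0.2], [0, 0, -0.1], 40], [[0, 0, -0.2], [0, 0, -0.1], 40]]'; python3 tq.py;python3 - <<'E'
from h import *
cv2.imwrite('pics/scene7.png',imaging.get_image('scene'))
E
```

```text
force [0.15 0.5  5.06] torque [0.036 0.32  0.009] rot [3.139e+00 2.000e-03 1.574e+00]
clock: 24.0
eef_pos: [573.2, -251.8, 138.0]
tool_rot: [3.139, 0.003, 1.873]
force: [0.5, 1.7, 0.9]
width: 51.7
gripper_force: 62.2
force [0.53 1.71 0.87] torque [-0.073 -0.037 -1.404] rot [3.139e+00 3.000e-03 1.873e+00]
```

A torque of −1.4 N m means it is blocked and slipping, so I'll try the other way.

```bash
python3 nudge.py '[[[0, 0, -0.2], [0, 0, 0.1], 40], [[0, 0, -0.2], [0, 0, 0.1], 40], [[0, 0, -0.2], [0, 0, 0.1], 40], [[0, 0, -0.2], [0, 0, 0.1], 40]]'; python3 tq.py; python3 nudge.py '[[[0, 0, -0.3], [0, 0, 0.12], 40], [[0, 0, -0.3], [0, 0, 0.12], 40], [[0, 0, -0.3], [0, 0, 0.12], 40], [[0, 0, -0.3], [0, 0, 0.12], 40]]'; python3 tq.py
```

```text
clock: 24.45
eef_pos: [572.4, -251.3, 138.2]
tool_rot: [3.14, 0.002, 1.468]
force: [-0.1, -1.7, -0.5]
width: 51.8
gripper_force: 62.6
force [-0.1 -1.7 -0.5] torque [-0.293 -0.122  0.003] rot [3.140e+00 2.000e-03 1.468e+00]
clock: 24.85
eef_pos: [572.1, -251.3, 139.3]
tool_rot: [3.14, 0.001, 0.987]
force: [0.2, -1.6, -1.5]
width: 51.8
gripper_force: 62.6
force [ 0.22 -1.64 -1.48] torque [-0.256  0.032 -0.018] rot [3.14e+00 1.00e-03 9.87e-01]
```

It turns freely clockwise, so the thread is left-handed. Continuing past 2.5 rad in total.

```bash
python3 nudge.py '[[[0, 0, -0.28], [0, 0, 0.12], 40], [[0, 0, -0.28], [0, 0, 0.12], 40], [[0, 0, -0.28], [0, 0, 0.12], 40], [[0, 0, -0.28], [0, 0, 0.12], 40], [[0, 0, -0.28], [0, 0, 0.12], 40], [[0, 0, -0.28], [0, 0, 0.12], 40], [[0, 0, -0.28], [0, 0, 0.12], 40]]'; python3 tq.py; python3 nudge.py '[[[0, 0, -0.28], [0, 0, 0.12], 40], [[0, 0, -0.28], [0, 0, 0.12], 40], [[0, 0, -0.28], [0, 0, 0.12], 40], [[0, 0, -0.28], [0, 0, 0.12], 40], [[0, 0, -0.28], [0, 0, 0.12], 40], [[0, 0, -0.28], [0, 0, 0.12], 40], [[0, 0, -0.28], [0, 0, 0.12], 40], [[0, 0, -0.28], [0, 0, 0.12], 40]]'; python3 tq.py; python3 log.py
```

```text
clock: 25.55
eef_pos: [571.8, -250.8, 141.1]
tool_rot: [3.14, 0.0, 0.147]
force: [-1.2, -0.5, -1.0]
width: 51.7
gripper_force: 62.6
force [-1.25 -0.49 -1.02] torque [-0.147  0.142 -0.005] rot [3.14  0.    0.147]
clock: 26.35
eef_pos: [572.3, -250.3, 143.8]
tool_rot: [3.142, -0.001, -0.812]
force: [-0.4, -0.0, 1.9]
width: 52.2
gripper_force: 63.1
force [-0.38 -0.02  1.93] torque [0.104 0.157 0.004] rot [ 3.142e+00 -1.000e-03 -8.120e-01]
q [ 0.286  0.696  0.133  1.679 -0.121  0.774 -1.908]
```

```bash
python3 nudge.py '[[[0, 0, -2], [0, 0, 0], 40], [[0, 0, -3], [0, 0, 0], 40], [[0, 0, 0], [0, 0, 0], 40]]'; python3 tq.py
```

```text
clock: 26.65
eef_pos: [572.3, -250.4, 149.1]
tool_rot: [-3.141, -0.001, -0.805]
force: [0.5, 0.6, -0.8]
width: 51.8
gripper_force: 62.8
force [ 0.45  0.55 -0.84] torque [ 0.093  0.204 -0.021] rot [-3.141e+00 -1.000e-03 -8.050e-01]
```

No resistance over 5 mm, so I'll lift clear.

```bash
python3 nudge.py '[[[0, 0, -6], [0, 0, 0], 40], [[0, 0, -10], [0, 0, 0], 40], [[0, 0, -10], [0, 0, 0], 40], [[0, 0, -10], [0, 0, 0], 40], [[0, 0, -10], [0, 0, 0], 40], [[0, 0, -10], [0, 0, 0], 40], [[0, 0, -4], [0, 0, 0], 40], [[0, 0, 0], [0, 0, 0], 40], [[0, 0, 0], [0, 0, 0], 40], [[0, 0, 0], [0, 0, 0], 40], [[0, 0, 0], [0, 0, 0], 40], [[0, 0, 0], [0, 0, 0], 40]]'; python3 tq.py
python3 - <<'E'
from h import *
for n in('scene','top'): cv2.imwrite(f'pics/{n}8.png',imaging.get_image(n))
a=cv2.resize(cv2.imread('pics/scene8.png')[150:330,200:420],(800,600))
cv2.imwrite('pics/m8.png',a)
E
```

```text
clock: 27.85
eef_pos: [572.3, -250.5, 208.6]
tool_rot: [3.141, -0.001, -0.806]
force: [-0.4, 1.2, -1.7]
width: 52.0
gripper_force: 62.8
force [-0.44  1.19 -1.73] torque [-0.009  0.076  0.008] rot [ 3.141e+00 -1.000e-03 -8.060e-01]
```

View pics/m8.png

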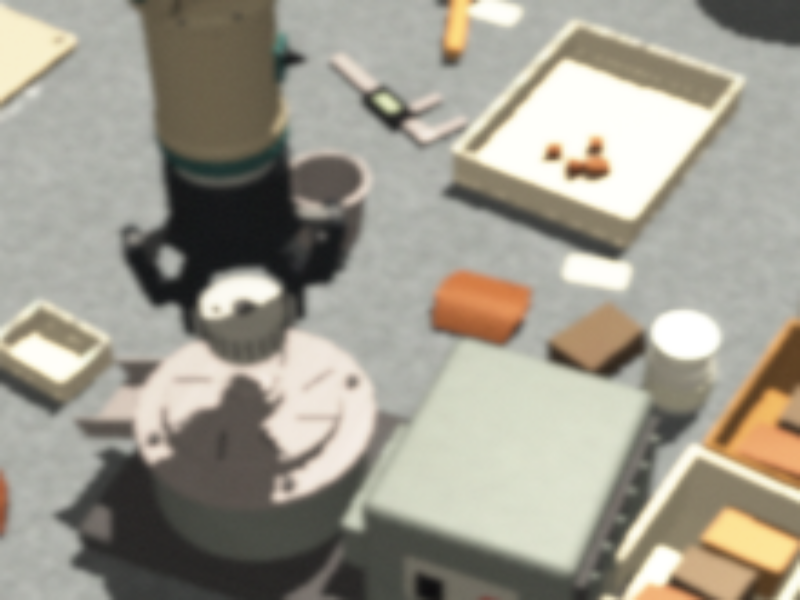

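The cap hangs level in the fingers at crop (243,310), about 70 mm above its seat. The pot is upright and free at (330,190), the pieces are in the tray, and the bystanders are in place.

```bash
python3 -c "
from cell import ctrl, imaging, status, finish_job
print(finish_job())"
```

```text
the job is handed in; nothing more can be done
None
```

Job handed in at about 28 s on the clock: all four pieces are in the tray, the empty pot stands upright on the table, and the cap (left-handed thread) is off and held level about 70 mm above its seat; the hand-in returned no verdict.

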